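# Switch the suction line and start the pump

### The arm

A 7-joint arm with a two-finger parallel gripper is mounted at the origin on the work surface. World frame = base frame: x ahead of the robot, y to its left, z up, the work surface at z = 0. Lengths are in m, angles in rad, forces in N, time in s.
With the tool pointing down it reaches from about 0.425 to 0.875 m from the base axis. Payload 4.7 kg.
Tool frame: the origin (TCP) lies at the very end of the fingers, on their centre line; the grasp point (between the pads) lies 19 mm behind it; x points along the fingers, z is the direction in which the jaws open and shut, and the axes are right-handed (so a half turn about x gives the same grasp; the last joint's range is limited). The gripper opens to 87 mm and grips with 3 to 60 N. Pads are 19 mm wide; open, the fingers measure 117 mm over their backs; the gripper's body (75 mm by 190 mm) begins 51 mm behind the grasp point.
Start: joints at [-1.163, 0.321, -0.07, 1.45, 0.023, 1.371, -0.057], TCP at [0.249, 0.6, 0.223] pointing down, gripper open.
Joint ranges: [-2.86, 2.86], [-0.3, 2.09], [-1.38, 1.24], [0.06, 2.45], [-1.56, 4.7], [0.09, 2.05], [-2.69, 2.69]. Speed limits (rad/s): [2.57, 2.57, 3.14, 3.14, 3.14, 3.14, 3.14].

### API

Orientations are given as a rotation vector (axis times angle).
In Python, from bench import telemetry, viewer, workorder gives the robot as it stands.
- The arm moves only by the shell command python3 -m creep 'ROWS' [FORCE]. ROWS is JSON, a list of rows, each an object of numbers: "fingers": the opening, from 0 (shut) to 1 (fully open); "x", "y", "z": the shift along the tool's x, y, z in units of 40 mm (1.0 is 40 mm); "twist": the turn about the tool's x in units of 5 degrees (1.0 is 5 degrees). In form: [{"fingers": .., "x": .., "y": .., "z": .., "twist": ..}, ...]. A call has 1 to 20 rows; each row is the pose to reach, as a shift and turn from the pose commanded when the call began, along the tool's axes at that moment; what a row does not reach only later rows make up. A row lasts 1/12 s, in which the tool goes at most 41.7 mm and 7.16 degrees, less where a joint would pass 70% of its speed; a pose out of reach is approached as far as the arm can. A call with a gripper value outside its range is refused whole. The fingers move at their own pace and stop on an object; FORCE is the grip in N (left out, the last holds). Time passes only in rows, so rows that repeat a pose let the fingers close. It gives the time, the measured TCP pose, the force and the opening at its end, in the units of the state.
- telemetry.get_state(): the state, without advancing time (a new reading comes with each control period).
- viewer.get_image(name): name is "scene" or "side" or "wrist"; returns a dict with "pixels" (420x560x3 uint8, red, green, blue), "z_map" (420x560 float32, m along the optical axis (not along the pixel's ray), 0 where there is no reading), "K" (3x3 intrinsics, pixels), "dist_coeffs" ([k1, k2, p1, p2, k3] as OpenCV has them; the pictures are not rectified), "xyz" and "attitude" of the camera in the world. Camera axes: x right, y up, looking along -z (the intrinsics and any distortion apply to the point x, -y, -z); pixel columns grow to the right and rows downward; lengths in m; the calibration is good to about 2 mm. A picture is of the moment at which its call begins.
- workorder.close_job(): hands the job in, once; it reports no verdict.
The state is a dict: "time": time; "joint_positions": joint angles; "qd": joint speeds; "joint_torque": joint torques, N m; "position": TCP position; "tool_rot": TCP orientation; "ft_force": force on the tool from outside, world axes, zero at the start; "torque": the same for the moment, N m; "grip_width": opening from 0.0 (shut) to 1.0 (fully open).
Only numpy, scipy, OpenCV 4.12 (cv2) and the standard library are available. Lean on these libraries where they do the work, as an engineer would, in place of code of your own. Each camera call takes 0.05 s, during which the arm holds its last target.

### The job

Push the upright tab of the suction selector's dial round until it points squarely at the label with the cross, and leave it there. Only then press the start button on top of the pump fully down and let it come back up. Do it all with the fingertips, and leave everything else on the bench where it stands.

Things in the scene. Friction and masses are not known exactly. Their poses are not given: they have to be found in the camera images.
- selector: Suction selector, a round grey housing, 260 mm across and 45 mm high, fixed to the bench, with six short steel hose nipples around its side (to 157 mm from the axis). Origin: centre of its underside, on the upright axis of the dial. Its own -x direction (towards the robot at yaw 0) is where the tab points when the dial joint reads 0.
- dial (a joint): Angle of the aluminium dial (116 mm across, top 55 mm above the bench; its black hub, 36 mm across, reaches 67 mm); grows counter-clockwise from above; 0 = tab along the selector's own -x. Stops at +-2.6 rad, no clicks between. Friction: about 2 N at the tab moves it, and it stays where left. Starts within 0.38 rad of 0.
- tab_top (a point): Top of the dial's one protruding tab, an upright black fin set radially: 48 mm long (from 42 to 90 mm from the axis), 8 mm thick, its top 91 mm above the bench and its lower edge 51 mm. This point is the middle of its top edge, 66 mm from the axis. Either flat side can be pushed.
- tab_aim (a point): Aiming point of the tab, in the air straight out from the axis through the tab, 108 mm from the axis: the same radius as the label centres.
- label_cross: White disc, 40 mm across, 3 mm thick, with a black cross (plus sign, 32 mm), fixed on the housing's top 108 mm from the axis. Five such discs have other signs (bar, two bars, ring, triangle, square). The six stand in any order at dial angles of 45, 85 and 125 degrees either side of 0, one at each. Origin: centre of its underside, 45 mm above the bench.
- pump_button_top (a point): Centre of the top of the pump's start button, a black round push button of 36 mm diameter in a grey collar on top of the cream pump module (140 x 100 mm, 60 mm high, fixed, to the left or the right of the selector). It is pressed straight down and springs back.
- pump_button (a joint): Travel of the start button: 0 released, 0.006 m fully down, which takes about 5 N; the pump starts at 0.0045 m.
- tip_box: Bystander, loose: box of pipette tips, navy with a clear lid, 122 x 87 x 64 mm. Origin: centre of its underside.
- jar: Bystander, loose: small amber jar, 52 mm across, 65 mm high. Origin: centre of its underside.
- flask: Bystander, loose: clear culture flask lying flat, about 130 x 75 x 34 mm. Origin: centre of its underside.
- pipette: Bystander, loose: hand pipette lying on the bench at the right, about 250 mm long, 22 mm thick, along its own y. Origin: its underside, near its middle.
Things that resemble listed ones, but are neither listed nor needed, are in the scene too. Leave any green or pink look-alike of the part that bears pump_button_top alone.

How it is judged:
On the way, in this order (a step that is already met when the one before it is completed fails the run):
1. the tab points at the cross label, at rest (horizontal distance between tab_aim and label_cross below 0.012 m and velocity of joint dial between -0.05 and 0.05 rad/s), for 0.3 s.
2. the start button is pressed down with the tab still at the cross (horizontal distance between tab_aim and label_cross below 0.012 m and value of joint pump_button above 0.0045 m), for 0.05 s.
At the end, for the whole second after the job is handed in: The tab's aiming point is within 12 mm (about 6 degrees) of the centre of the cross label seen from above, the dial is at rest, the start button has been pressed (over 4.5 mm) and is up again (under 1.5 mm), and no loose bystander is more than 25 mm from where it stood (all of step 1 and value of joint pump_button below 0.0015 m and distance of each of tip_box, jar, flask, pipette from where it was at the start of the episode below 0.025 m); the robot touches nothing.
It fails at once if the arm or the gripper's body, not the fingers, bears on the selector (contact force between the arm and selector above 3 N).
It fails at once if the start button is pressed while the tab is not at the cross label (value of joint pump_button above 0.0035 m and horizontal distance between tab_aim and label_cross above 0.014 m).
It fails at once if a bystander is pushed away, lifted or carried (distance of any of tip_box, jar, flask, pipette from where it was at the start of the episode above 0.025 m).
It also fails if it takes over 48 s, if anything falls off the work surface, if the arm or the gripper's body presses on something with over 40 N, if the wrist force passes 120 N, or if a joint passes its speed limit or range.

## Working session

There is one attempt and no reset: what is moved stays moved. The work goes in short steps, Python scripts to look and compute and a shell command to move; the robot and the scene stay as the last step left them, time stands still between calls to the robot, and variables do not carry over. Pictures are saved under pics/ and viewed, and the job is handed in when it is done.

```bash
mkdir -p pics; ls
cat > h.py <<'E'
import numpy as np, cv2
from scipy.spatial.transform import Rotation as R
from bench import telemetry, viewer, workorder
def Rm(a):
    a=np.array(a,float)
    return a if a.shape==(3,3) else R.from_rotvec(a).as_matrix() if a.size==3 else R.from_quat(a).as_matrix()
def grab(n,f):
    im=viewer.get_image(n); np.save('/tmp/%s.npy'%f,im,allow_pickle=True)
    cv2.imwrite('pics/%s.png'%f,im['pixels'][:,:,::-1]); return im
def load(f): return np.load('/tmp/%s.npy'%f,allow_pickle=True).item()
def rays(im,uv):
    uv=np.array(uv,float).reshape(-1,1,2)
    p=cv2.undistortPoints(uv,np.array(im['K']),np.array(im['dist_coeffs'],float)).reshape(-1,2)
    d=np.c_[p[:,0],-p[:,1],-np.ones(len(p))]
    return np.array(im['xyz']),d@Rm(im['attitude']).T
def plane(im,uv,z):
    o,d=rays(im,uv); return o+d*((z-o[2])/d[:,2])[:,None]
def depthpt(im,uv):
    o,d=rays(im,uv); uv=np.array(uv).reshape(-1,2).astype(int)
    return o+d*im['z_map'][uv[:,1],uv[:,0]][:,None]
def proj(im,P):
    c=(np.array(P).reshape(-1,3)-np.array(im['xyz']))@Rm(im['attitude'])
    c=c*[1,-1,-1]
    return cv2.projectPoints(c,np.zeros(3),np.zeros(3),np.array(im['K']),np.array(im['dist_coeffs'],float))[0].reshape(-1,2)
E
python3 - <<'E'
from h import *
print(telemetry.get_state())
for n in ['scene','side','wrist']:
    im=grab(n,n+'0'); print(n,im['xyz'],im['attitude'],im['K'],im['dist_coeffs'])
E
```

```text
pics
{'time': 0.0, 'joint_positions': array([-1.16286932,  0.32182175, -0.07006616,  1.451702  ,  0.02260143,
        1.3708042 , -0.05688588]), 'qd': array([-1.67569191e-03, -9.95608156e-04, -4.34716202e-05, -5.37167280e-04,
        2.71974303e-04,  1.17246213e-03, -7.78302259e-04]), 'joint_torque': array([ 1.02224032e-03, -4.91298151e+01, -4.03768541e-01, -3.12523162e+01,
       -6.40287506e-02,  4.41648276e-02,  2.24713913e-04]), 'position': array([0.24926072, 0.59969038, 0.22144864]), 'tool_rot': array([-0.91558708,  1.37174602,  0.91366005]), 'ft_force': array([-1.07695044, -0.67205897,  0.22655561]), 'torque': array([-0.04469378,  0.02112653,  0.02871734]), 'grip_width': 0.9989314107722974}
scene [ 1.50531372 -0.20643862  0.94225769] [0.72774001 0.59950147 1.26273362] [[420.41962967   0.         274.81516617]
 [  0.         420.41962967 209.30198026]
 [  0.           0.           1.        ]] [-0.09562979  0.          0.          0.          0.        ]
side [-0.07141721 -0.95475877  1.32516785] [ 0.72132731 -0.17518067 -0.4998179 ] [[488.51226856   0.         276.78799207]
 [  0.         488.51226856 216.7385908 ]
 [  0.           0.           1.        ]] [3.20383783e-06 0.00000000e+00 0.00000000e+00 0.00000000e+00
 0.00000000e+00]
wrist [0.18426334 0.62828973 0.38370927] [-0.23132864 -0.15188305  1.17125472] [[375.66837091   0.         280.95997516]
 [  0.         375.66837091 211.17913253]
 [  0.           0.           1.        ]] [-0.10349029  0.          0.          0.          0.        ]
```

View pics/scene0.png

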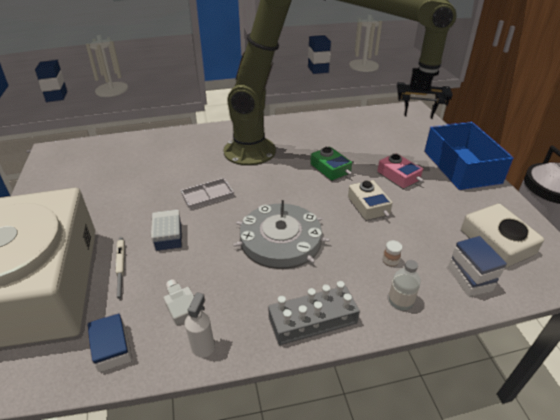

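View pics/side0.png

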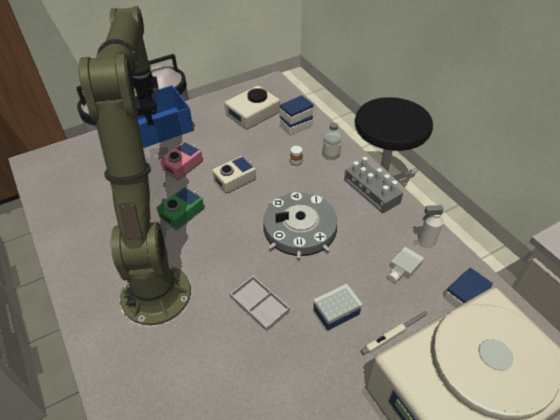

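View pics/wrist0.png

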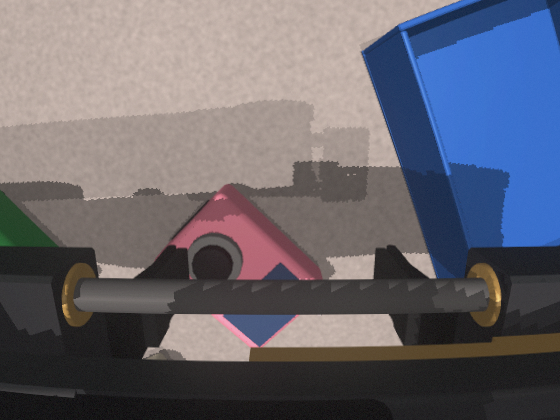

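Run:
```python
from h import *
s=load('scene0')['pixels'];d=load('side0')['pixels']
f=lambda a,x,y,w,h,k:cv2.resize(a[y:y+h,x:x+w],(400,300),interpolation=cv2.INTER_CUBIC)
o=np.vstack([np.hstack([f(s,232,192,100,75,4),f(d,255,183,92,69,4)]),np.hstack([f(s,330,165,100,75,4),f(d,195,135,100,75,4)])])
cv2.imwrite('pics/crop0.png',o[:,:,::-1])
```

```text
(no output)
```

View pics/crop0.png

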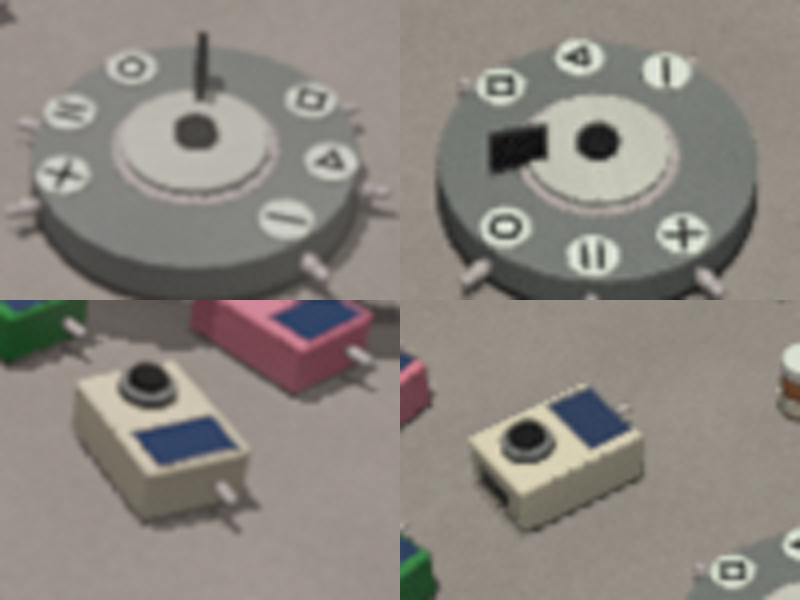

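```bash
cat > m.py <<'E'
from h import *
def labels(im,box):
    x0,y0,x1,y1=box; hs=cv2.cvtColor(im['pixels'],cv2.COLOR_RGB2HSV)
    m=((hs[...,2]>175)&(hs[...,1]<45)).astype(np.uint8); k=np.zeros_like(m);k[y0:y1,x0:x1]=1;m*=k
    m=cv2.morphologyEx(m,cv2.MORPH_CLOSE,np.ones((3,3)))
    out=[]
    for c in cv2.findContours(m,cv2.RETR_EXTERNAL,cv2.CHAIN_APPROX_NONE)[0]:
        if cv2.contourArea(c)>25:
            (u,v),r,a=cv2.fitEllipse(cv2.convexHull(c)) if len(cv2.convexHull(c))>=5 else ((0,0),0,0)
            out.append((u,v,cv2.contourArea(c)))
    return np.array(out)
E
python3 - <<'E'
from m import *
for n,b in [('scene0',(232,195,332,265)),('side0',(255,183,347,260))]:
    im=load(n); L=labels(im,b); P=plane(im,L[:,:2],.048)
    print(n);print(np.c_[L,P,depthpt(im,L[:,:2])].round(3))
E
```

```text
scene0
[[ 3.02878e+02  2.46219e+02  8.05000e+01  6.42000e-01  5.70000e-02
   4.80000e-02  6.47000e-01  5.50000e-02  5.20000e-02]
 [ 2.47253e+02  2.35222e+02  6.90000e+01  5.58000e-01 -9.90000e-02
   4.80000e-02  5.61000e-01 -9.90000e-02  5.10000e-02]
 [ 3.14105e+02  2.31948e+02  2.80000e+01  5.89000e-01  1.07000e-01
   4.80000e-02  5.89000e-01  1.07000e-01  4.80000e-02]
 [ 2.48833e+02  2.19475e+02  2.85000e+01  4.86000e-01 -8.20000e-02
   4.80000e-02  4.86000e-01 -8.20000e-02  4.80000e-02]
 [ 2.80059e+02  2.26327e+02  6.08000e+02  5.40000e-01  9.00000e-03
   4.80000e-02  5.58000e-01  5.00000e-03  6.40000e-02]
 [ 3.09404e+02  2.16591e+02  3.55000e+01  5.15000e-01  1.13000e-01
   4.80000e-02  5.14000e-01  1.13000e-01  4.70000e-02]
 [ 2.64319e+02  2.08364e+02  2.90000e+01  4.42000e-01 -2.20000e-02
   4.80000e-02  4.40000e-01 -2.20000e-02  4.60000e-02]]
side0
[[ 2.98844e+02  2.41241e+02  6.95000e+01  4.90000e-01 -7.80000e-02
   4.80000e-02  4.88000e-01 -8.20000e-02  5.40000e-02]
 [ 3.19660e+02  2.36348e+02  7.00000e+01  5.62000e-01 -9.50000e-02
   4.80000e-02  5.62000e-01 -9.60000e-02  5.00000e-02]
 [ 2.78830e+02  2.34699e+02  6.75000e+01  4.46000e-01 -1.90000e-02
   4.80000e-02  4.47000e-01 -1.80000e-02  4.80000e-02]
 [ 3.00561e+02  2.17631e+02  5.53500e+02  5.51000e-01  1.10000e-02
   4.80000e-02  5.41000e-01 -6.00000e-03  6.90000e-02]
 [ 2.77728e+02  2.02281e+02  5.55000e+01  5.19000e-01  1.16000e-01
   4.80000e-02  5.19000e-01  1.16000e-01  4.80000e-02]
 [ 3.15984e+02  1.98730e+02  5.70000e+01  6.48000e-01  6.10000e-02
   4.80000e-02  6.48000e-01  6.20000e-02  4.70000e-02]
 [ 2.95755e+02  1.95557e+02  5.65000e+01  5.93000e-01  1.12000e-01
   4.80000e-02  5.92000e-01  1.11000e-01  4.90000e-02]]
```

```bash
cat > sel.py <<'E'
from m import *
A=np.array([[.645,.059],[.560,-.097],[.591,.1095],[.488,-.080],[.517,.1145],[.444,-.0205]])
th=np.radians([-125,125,-85,85,-45,45]);T=-.108*np.c_[np.cos(th),np.sin(th)]
c=A-A.mean(0);t=T-T.mean(0)
yaw=np.arctan2((t[:,0]*c[:,1]-t[:,1]*c[:,0]).sum(),(t*c).sum())
Rz=np.array([[np.cos(yaw),-np.sin(yaw)],[np.sin(yaw),np.cos(yaw)]])
C=A.mean(0)-Rz@T.mean(0)
X=C+Rz@T[1]
def tab(im,lo=.072,hi=.1):
    v,u=np.mgrid[0:420,0:560]; P=depthpt(im,np.c_[u.ravel(),v.ravel()])
    r=np.hypot(*(P[:,:2]-C).T); dark=im['pixels'].max(2).ravel()<75
    k=(r>.035)&(r<.1)&(P[:,2]>lo)&(P[:,2]<hi)&dark
    Q=P[k]; d=Q[:,:2].mean(0)-C; a=np.arctan2(d[1],d[0])
    return k.sum(),Q.mean(0),np.degrees((a-np.pi-yaw+np.pi)%(2*np.pi)-np.pi)
E
python3 - <<'E'
from sel import *
print('C',C,'yaw',np.degrees(yaw),'X',X,'res',(C+T@Rz.T-A).round(4).tolist())
for n in ['scene0','side0']: print(n,tab(load(n)))
# button
res=[]
for n,b in [('scene0',(355,178,382,192)),('side0',(217,160,238,178))]:
    im=load(n);x0,y0,x1,y1=b
    m=np.zeros((420,560),np.uint8);m[y0:y1,x0:x1]=(im['pixels'][y0:y1,x0:x1].max(2)<60)
    c=max(cv2.findContours(m,cv2.RETR_EXTERNAL,cv2.CHAIN_APPROX_NONE)[0],key=cv2.contourArea)
    e=cv2.fitEllipse(c);print(n,e,depthpt(im,e[0])); res.append(rays(im,e[0]))
    for z in (.06,.07,.08): print(plane(im,e[0],z))
(o1,d1),(o2,d2)=res
M=np.c_[d1[0],-d2[0]];s=np.linalg.lstsq(M,o2-o1,rcond=None)[0]
print(o1+s[0]*d1[0],o2+s[1]*d2[0])
E
```

```text
C [0.54781617 0.01046077] yaw -28.486421704238538 X [ 0.56006755 -0.09684209] res [[-0.0005, -0.0003], [0.0001, 0.0002], [-0.0001, 0.0], [0.0002, 0.0004], [0.0001, -0.0005], [0.0003, 0.0003]]
scene0 (np.int64(23), array([0.49572887, 0.02506684, 0.085891  ]), np.float64(12.822115764553345))
side0 (np.int64(58), array([0.4847194 , 0.02745712, 0.08423669]), np.float64(13.410521812955507))
scene0 ((366.587646484375, 184.32069396972656), (5.717472553253174, 8.20706844329834), 100.06936645507812) [[0.43140275 0.33980628 0.08137484]]
[[0.40473864 0.35336898 0.06      ]]
[[0.41721317 0.34702381 0.07      ]]
[[0.4296877  0.34067864 0.08      ]]
side0 ((226.19920349121094, 168.5570068359375), (5.184807300567627, 8.263526916503906), 86.91706085205078) [[0.4234424  0.33981474 0.08139188]]
[[0.43195356 0.3620803  0.06      ]]
[[0.42797487 0.35167188 0.07      ]]
[[0.42399618 0.34126347 0.08      ]]
[0.42527336 0.34292399 0.07646132] [0.42502122 0.34394499 0.0774237 ]
```

```bash
cat > go.py <<'E'
from sel import *
def tool():
    s=telemetry.get_state(); return s,np.array(s['position']),Rm(s['tool_rot'])
def pose(theta,r,off,z):  # world finger centre: dial angle theta(deg), behind by off (cw side)
    a=np.radians(theta)+yaw+np.pi
    e=np.array([np.cos(a),np.sin(a)]);t=np.array([-e[1],e[0]])
    return np.r_[C+r*e-off*t,z],np.degrees(a)
def rel(p,R0,tgt): return (R0.T@(np.array(tgt)-p)/.04).round(2)
E
python3 - <<'E'
from go import *
s,p,R0=tool();print(R0.round(3))
print('tab dir',pose(13.1,.07,.03,.2),'target dir',pose(125,.07,.0,.2))
E
```

```text
[[-0.    -0.923  0.384]
 [-0.001  0.384  0.923]
 [-1.    -0.    -0.001]]
tab dir (array([0.48828492, 0.05795846, 0.2       ]), np.float64(164.61357829576144)) target dir (array([ 0.55575688, -0.05908738,  0.2       ]), np.float64(276.5135782957615))
```

Run:
```python
from go import *
s,p,R0=tool()
t,_=pose(13.1,.07,.04,.2);print(t,rel(p,R0,t))
```

```text
[0.49093819 0.06760004 0.2       ] [  0.56 -10.68  -9.97]
```

```bash
python3 -m creep '[{"fingers":0,"x":0,"y":-0.7,"z":-0.65,"twist":1.1},{"fingers":0,"x":0,"y":-1.4,"z":-1.3,"twist":2.2},{"fingers":0,"x":0,"y":-2.1,"z":-2,"twist":3.3},{"fingers":0,"x":0,"y":-2.8,"z":-2.6,"twist":4.4},{"fingers":0,"x":0,"y":-3.5,"z":-3.3,"twist":5.5},{"fingers":0,"x":0,"y":-4.2,"z":-3.9,"twist":6.6},{"fingers":0,"x":0,"y":-4.9,"z":-4.6,"twist":7.7},{"fingers":0,"x":0,"y":-5.6,"z":-5.2,"twist":8.8},{"fingers":0,"x":0,"y":-6.3,"z":-5.9,"twist":9.9},{"fingers":0,"x":0,"y":-7,"z":-6.5,"twist":11},{"fingers":0,"x":0.1,"y":-7.7,"z":-7.2,"twist":12.1},{"fingers":0,"x":0.2,"y":-8.4,"z":-7.8,"twist":13.2},{"fingers":0,"x":0.3,"y":-9.1,"z":-8.5,"twist":14.3},{"fingers":0,"x":0.4,"y":-9.8,"z":-9.2,"twist":15.4},{"fingers":0,"x":0.5,"y":-10.4,"z":-9.7,"twist":16.6},{"fingers":0,"x":0.56,"y":-10.68,"z":-9.97,"twist":16.6},{"fingers":0,"x":0.56,"y":-10.68,"z":-9.97,"twist":16.6},{"fingers":0,"x":0.56,"y":-10.68,"z":-9.97,"twist":16.6}]' 20
python3 - <<'E'
from go import *
s,p,R0=tool();print(p,R0.round(3),s['joint_positions'].round(2),s['grip_width'])
t,_=pose(13.1,.07,.04,.068);print(t,rel(p,R0,t))
grab('wrist','wrist1');grab('side','side1')
E
```

```text
time: 1.65
position: [0.4907, 0.0675, 0.1999]
tool_rot: [0.215, 1.561, -0.215]
ft_force: [-0.5, 0.1, 0.5]
grip_width: 0.002
[0.49072729 0.06748868 0.19985595] [[-0.001  0.27   0.963]
 [ 0.     0.963 -0.27 ]
 [-1.     0.    -0.001]] [-0.63 -0.01  0.45  1.87  0.    1.28 -0.46] 0.002381032655081228
[0.49093819 0.06760004 0.068     ] [3.3  0.   0.01]
```

View pics/wrist1.png

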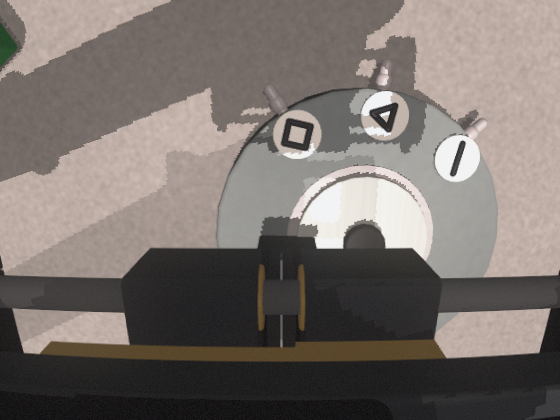

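View pics/side1.png

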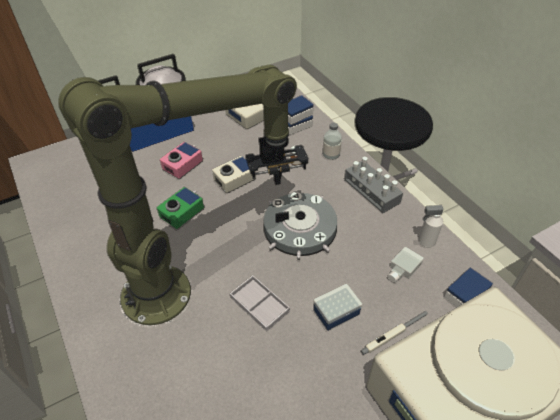

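```bash
python3 -m creep '[{"fingers":0,"x":0.8,"y":0,"z":0,"twist":0},{"fingers":0,"x":1.6,"y":0,"z":0,"twist":0},{"fingers":0,"x":2.4,"y":0,"z":0,"twist":0},{"fingers":0,"x":2.9,"y":0,"z":0,"twist":0},{"fingers":0,"x":3.3,"y":0,"z":0,"twist":0},{"fingers":0,"x":3.3,"y":0,"z":0,"twist":0},{"fingers":0,"x":3.3,"y":0,"z":0,"twist":0}]'
python3 - <<'E'
from go import *
s,p,R0=tool();print(p)
import sys
a0=13.1
# path: off to contact then rotate with theta; print rows
for off in (.025,.0135): print('off',off,rel(p,R0,pose(a0,.07,off,.068)[0]))
for th in np.arange(18.1,128,5): print(round(th-a0), rel(p,R0,pose(th,.07,.0135,.068)[0]), -(th-a0)/5)
E
```

```text
time: 2.33
position: [0.4901, 0.0694, 0.0678]
tool_rot: [0.211, 1.562, -0.212]
ft_force: [0.8, -0.6, 0.7]
grip_width: 0.008
[0.49007715 0.06939475 0.06782743]
off 0.025 [-0.   -0.41  0.03]
off 0.0135 [-0.   -0.7   0.03]
5 [-0.   -0.85  0.01] -1.0000000000000004
10 [-0.   -1.01  0.  ] -2.0000000000000004
15 [-0.   -1.16  0.01] -3.0000000000000004
20 [-0.   -1.32  0.02] -4.0
25 [-0.   -1.47  0.05] -5.0
30 [-0.   -1.62  0.1 ] -6.0
35 [-0.   -1.76  0.16] -7.0
40 [-0.   -1.9   0.23] -8.0
45 [-0.   -2.04  0.31] -9.0
50 [-0.   -2.16  0.4 ] -10.0
55 [-0.   -2.28  0.5 ] -10.999999999999998
60 [-0.   -2.38  0.62] -11.999999999999998
65 [-0.   -2.48  0.74] -13.0
70 [-0.   -2.57  0.87] -14.0
75 [-0.   -2.64  1.01] -15.0
80 [-0.   -2.7   1.15] -16.0
85 [-0.   -2.75  1.3 ] -17.0
90 [-0.   -2.79  1.45] -18.0
95 [-0.   -2.81  1.6 ] -19.0
100 [-0.01 -2.82  1.76] -20.0
105 [-0.01 -2.81  1.91] -21.0
110 [-0.01 -2.8   2.07] -22.0
```

```bash
python3 -m creep '[{"fingers":0,"x":0,"y":-0.2,"z":0,"twist":0},{"fingers":0,"x":0,"y":-0.4,"z":0.02,"twist":0},{"fingers":0,"x":0,"y":-0.55,"z":0.02,"twist":0},{"fingers":0,"x":0,"y":-0.7,"z":0.02,"twist":0},{"fingers":0,"x":0,"y":-0.85,"z":0.01,"twist":-1},{"fingers":0,"x":0,"y":-1.01,"z":0,"twist":-2},{"fingers":0,"x":0,"y":-1.16,"z":0.01,"twist":-3},{"fingers":0,"x":0,"y":-1.32,"z":0.02,"twist":-4},{"fingers":0,"x":0,"y":-1.47,"z":0.05,"twist":-5},{"fingers":0,"x":0,"y":-1.62,"z":0.1,"twist":-6},{"fingers":0,"x":0,"y":-1.76,"z":0.16,"twist":-7},{"fingers":0,"x":0,"y":-1.9,"z":0.23,"twist":-8},{"fingers":0,"x":0,"y":-2.04,"z":0.31,"twist":-9},{"fingers":0,"x":0,"y":-2.16,"z":0.4,"twist":-10},{"fingers":0,"x":0,"y":-2.28,"z":0.5,"twist":-11},{"fingers":0,"x":0,"y":-2.38,"z":0.62,"twist":-12},{"fingers":0,"x":0,"y":-2.38,"z":0.62,"twist":-12}]'
python3 - <<'E'
from go import *
s,p,R0=tool();print(p,s['joint_positions'].round(2))
a=np.degrees(np.arctan2(p[1]-C[1],p[0]-C[0]))+180-np.degrees(yaw);print('finger dial ang',a%360,'r',np.hypot(*(p[:2]-C)))
for n in ('side','scene'):
    im=grab(n,n+'2');print(tab(im))
E
```

```text
time: 3.75
position: [0.4897, -0.0311, 0.0688]
tool_rot: [-0.607, 1.483, 0.607]
ft_force: [-0.5, -0.2, 0.1]
grip_width: 0.002
[ 0.48968136 -0.03106388  0.06878276] [-0.43  0.12  0.47  2.03 -0.07  1.    0.85]
finger dial ang 64.02396254582077 r 0.0714419555982252
(np.int64(5), array([ 0.50587916, -0.04167715,  0.07844642]), np.float64(79.67504547971274))
(np.int64(110), array([ 0.50412793, -0.04002304,  0.08553762]), np.float64(77.61380260871783))
```

View pics/side2.png

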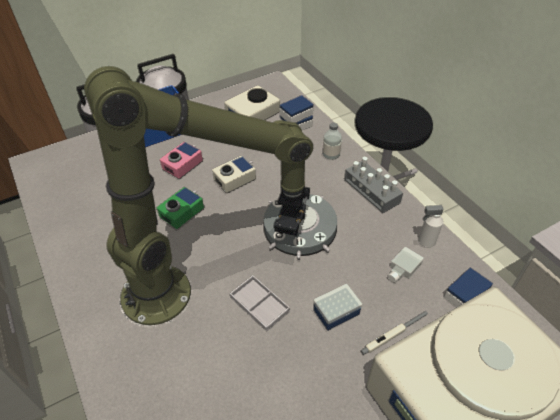

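Run:
```python
from go import *
s,p,R0=tool()
for k in range(0,50,5): print(k, rel(p,R0,pose(75+k,.07,.0135,.068)[0]))
```

```text
0 [ 0.01 -0.01  0.01]
5 [ 0.01 -0.17 -0.01]
10 [ 0.01 -0.32 -0.01]
15 [ 0.01 -0.48 -0.  ]
20 [ 0.01 -0.63  0.02]
25 [ 0.01 -0.78  0.06]
30 [ 0.01 -0.93  0.11]
35 [ 0.01 -1.07  0.17]
40 [ 0.01 -1.21  0.25]
45 [ 0.01 -1.33  0.34]
```

```bash
python3 -m creep '[{"fingers":0,"x":0,"y":-0.17,"z":-0.01,"twist":-1},{"fingers":0,"x":0,"y":-0.32,"z":-0.01,"twist":-2},{"fingers":0,"x":0,"y":-0.48,"z":0,"twist":-3},{"fingers":0,"x":0,"y":-0.63,"z":0.02,"twist":-4},{"fingers":0,"x":0,"y":-0.78,"z":0.06,"twist":-5},{"fingers":0,"x":0,"y":-0.93,"z":0.11,"twist":-6},{"fingers":0,"x":0,"y":-1.07,"z":0.17,"twist":-7},{"fingers":0,"x":0,"y":-1.21,"z":0.25,"twist":-8},{"fingers":0,"x":0,"y":-1.33,"z":0.34,"twist":-9},{"fingers":0,"x":0,"y":-1.33,"z":0.34,"twist":-9},{"fingers":0,"x":0,"y":-1.33,"z":0.34,"twist":-9}]'
python3 - <<'E'
from go import *
s,p,R0=tool();print(p,s['joint_positions'].round(2))
a=np.degrees(np.arctan2(p[1]-C[1],p[0]-C[0]))+180-np.degrees(yaw);print('finger dial ang',a%360,'r',np.hypot(*(p[:2]-C)))
for n in ('side','scene'):
    im=grab(n,n+'3');print(tab(im))
s=load('scene3')['pixels'];d=load('side3')['pixels']
f=lambda a,x,y,w,h:cv2.resize(a[y:y+h,x:x+w],(400,300),interpolation=cv2.INTER_CUBIC)
cv2.imwrite('pics/crop3.png',np.hstack([f(s,232,192,100,75),f(d,255,183,92,69)])[:,:,::-1])
E
```

```text
time: 4.77
position: [0.536, -0.0591, 0.0681]
tool_rot: [-1.199, 1.216, 1.199]
ft_force: [-0.1, 0.0, -0.8]
grip_width: 0.003
[ 0.53601088 -0.05910457  0.06805415] [-0.31  0.23  0.42  1.92 -0.11  1.02  1.71]
finger dial ang 108.85503975717602 r 0.07055992003987419
(np.int64(24), array([ 0.52891241, -0.06160894,  0.08272324]), np.float64(103.78893348681355))
(np.int64(101), array([ 0.55347747, -0.05823075,  0.08537022]), np.float64(123.19788231664447))
```

View pics/crop3.png

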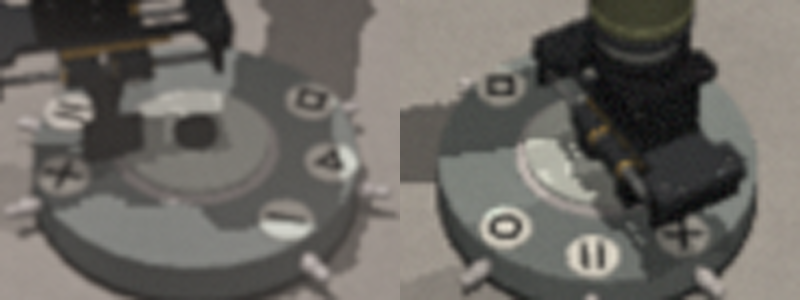

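```bash
python3 -m creep '[{"fingers":0,"x":0,"y":-0.08,"z":0,"twist":-0.5},{"fingers":0,"x":0,"y":-0.15,"z":-0.01,"twist":-1},{"fingers":0,"x":0,"y":-0.15,"z":-0.01,"twist":-1},{"fingers":0,"x":0,"y":-0.15,"z":-0.01,"twist":-1},{"fingers":0,"x":0,"y":-0.15,"z":-0.01,"twist":-1}]'
python3 - <<'E'
from go import *
s,p,R0=tool();print(p)
a=np.degrees(np.arctan2(p[1]-C[1],p[0]-C[0]))+180-np.degrees(yaw);print('finger dial ang',a%360)
im=grab('scene','scene4');print(tab(im))
E
```

```text
time: 5.28
position: [0.5417, -0.0593, 0.0681]
tool_rot: [-1.264, 1.173, 1.265]
ft_force: [-2.4, -1.4, 0.6]
grip_width: 0.002
[ 0.54169359 -0.05929603  0.06809293]
finger dial ang 113.47040882035871
(np.int64(107), array([ 0.55849338, -0.05920153,  0.08555626]), np.float64(127.20039154303979))
```

```bash
python3 -m creep '[{"fingers":0,"x":0,"y":0.15,"z":0,"twist":0},{"fingers":0,"x":0,"y":0.4,"z":0,"twist":0},{"fingers":0,"x":0,"y":0.6,"z":0,"twist":0},{"fingers":0,"x":-0.6,"y":0.6,"z":0,"twist":0},{"fingers":0,"x":-1.5,"y":0.6,"z":0,"twist":0},{"fingers":0,"x":-2.4,"y":1,"z":0,"twist":0},{"fingers":0,"x":-3.2,"y":1.8,"z":0,"twist":0},{"fingers":0,"x":-3.2,"y":2.6,"z":0,"twist":0},{"fingers":0,"x":-3.2,"y":2.6,"z":0,"twist":0},{"fingers":0,"x":-3.2,"y":2.6,"z":0,"twist":0}]'
python3 - <<'E'
from go import *
s,p,R0=tool();print(p,R0.round(2),s['joint_positions'].round(2))
for n in ('side','scene'):
    im=grab(n,n+'5');print(tab(im))
    print(proj(im,[pose(125,.066,0,.091)[0],pose(125,.09,0,.091)[0],pose(125,.042,0,.091)[0]]))
s=load('scene5')['pixels'];d=load('side5')['pixels']
f=lambda a,x,y,w,h:cv2.resize(a[y:y+h,x:x+w],(400,300),interpolation=cv2.INTER_CUBIC)
cv2.imwrite('pics/crop5.png',np.hstack([f(s,232,192,100,75),f(d,255,183,92,69)])[:,:,::-1])
E
```

```text
time: 6.17
position: [0.4374, -0.0672, 0.1969]
tool_rot: [-1.265, 1.168, 1.264]
ft_force: [1.0, -1.1, -0.6]
grip_width: 0.009
[ 0.43740889 -0.06716427  0.19685662] [[ 0.   -1.   -0.08]
 [ 0.   -0.08  1.  ]
 [-1.   -0.    0.  ]] [-0.34 -0.13  0.4   1.99  0.05  1.28  1.69]
(np.int64(50), array([ 0.55520206, -0.05965907,  0.08356616]), np.float64(124.49934807085691))
[[312.07345265 221.13509242]
 [316.5936923  225.4277623 ]
 [307.62481095 216.9104159 ]]
(np.int64(83), array([ 0.56011352, -0.0593213 ,  0.08391693]), np.float64(128.4807625140105))
[[260.54660381 222.14330391]
 [253.00145247 223.85934115]
 [268.02740318 220.44128769]]
```

View pics/crop5.png

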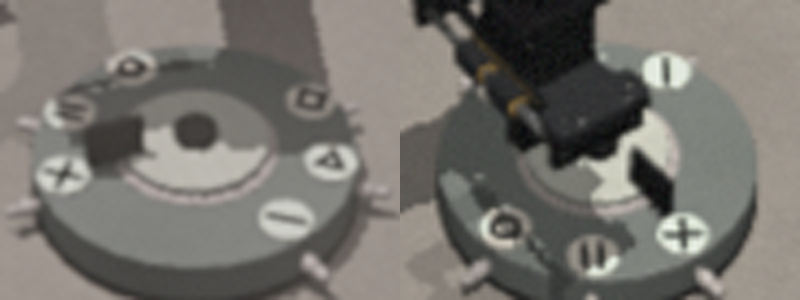

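Run:
```python
from go import *
s,p,R0=tool()
for t in ([.45,.14,.2],[.4255,.343,.12],[.4255,.343,.081],[.4255,.343,.07]): print(t,rel(p,R0,t))
im=load('side5')
f=lambda a,x,y,w,h:cv2.resize(a[y:y+h,x:x+w],(400,300),interpolation=cv2.INTER_CUBIC)
# button top heights by depth
for n,b in [('scene5',(355,178,382,192)),('side5',(217,160,238,178))]:
    im=load(n);x0,y0,x1,y1=b
    v,u=np.mgrid[y0:y1,x0:x1];P=depthpt(im,np.c_[u.ravel(),v.ravel()]);k=(im['pixels'][v,u].max(2).ravel()<60)
    Q=P[k];top=Q[Q[:,2]>np.percentile(Q[:,2],90)-.004];print(n,len(top),top.mean(0),top[:,:2].min(0),top[:,:2].max(0),np.percentile(Q[:,2],[10,50,90]))
```

```text
[0.45, 0.14, 0.2] [-0.09 -0.69  5.14]
[0.4255, 0.343, 0.12] [ 1.91 -0.47 10.24]
[0.4255, 0.343, 0.081] [ 2.88 -0.46 10.24]
[0.4255, 0.343, 0.07] [ 3.16 -0.46 10.24]
scene5 28 [0.4299619  0.34094004 0.08262032] [0.41868005 0.32472   ] [0.44267373 0.35280734] [0.07737428 0.08137899 0.08376156]
side5 17 [0.42263961 0.33859313 0.08496842] [0.40906024 0.32563662] [0.43520425 0.35157082] [0.07824769 0.08111426 0.0860429 ]
```

```bash
python3 -m creep '[{"fingers":0,"x":0,"y":-0.15,"z":0.8,"twist":0},{"fingers":0,"x":0,"y":-0.3,"z":1.7,"twist":0},{"fingers":0,"x":0,"y":-0.4,"z":2.6,"twist":0},{"fingers":0,"x":0,"y":-0.5,"z":3.5,"twist":0},{"fingers":0,"x":0,"y":-0.6,"z":4.4,"twist":0},{"fingers":0,"x":0,"y":-0.6,"z":5.3,"twist":0},{"fingers":0,"x":0,"y":-0.6,"z":6.2,"twist":0},{"fingers":0,"x":0,"y":-0.6,"z":7.1,"twist":0},{"fingers":0,"x":0,"y":-0.55,"z":8,"twist":0},{"fingers":0,"x":0,"y":-0.5,"z":8.9,"twist":0},{"fingers":0,"x":0.5,"y":-0.5,"z":9.7,"twist":0},{"fingers":0,"x":1.2,"y":-0.5,"z":10.17,"twist":0},{"fingers":0,"x":1.9,"y":-0.5,"z":10.17,"twist":0},{"fingers":0,"x":1.9,"y":-0.5,"z":10.17,"twist":0},{"fingers":0,"x":1.9,"y":-0.5,"z":10.17,"twist":0}]'
python3 - <<'E'
from go import *
s,p,R0=tool();print(p,R0.round(2).tolist(),rel(p,R0,[.427,.340,.081]))
for n in ('side','scene'):
    im=grab(n,n+'6');print(tab(im))
s=load('scene6')['pixels'];d=load('side6')['pixels']
f=lambda a,x,y,w,h:cv2.resize(a[y:y+h,x:x+w],(400,300),interpolation=cv2.INTER_CUBIC)
cv2.imwrite('pics/crop6.png',np.vstack([np.hstack([f(s,330,155,80,60),f(d,195,135,80,60)]),np.hstack([f(s,232,192,100,75),f(d,255,183,92,69)])])[:,:,::-1])
E
```

```text
time: 7.52
position: [0.426, 0.3389, 0.1176]
tool_rot: [-1.267, 1.178, 1.268]
ft_force: [0.7, -0.2, -0.2]
grip_width: 0.003
[0.42603673 0.3389377  0.11764981] [[-0.0, -1.0, -0.08], [-0.0, -0.08, 1.0], [-1.0, 0.0, -0.0]] [ 0.92 -0.03  0.03]
(np.int64(48), array([ 0.55476796, -0.06050211,  0.08582262]), np.float64(124.08147518249974))
(np.int64(68), array([ 0.56012738, -0.05849287,  0.08283354]), np.float64(128.6095351399403))
```

View pics/crop6.png

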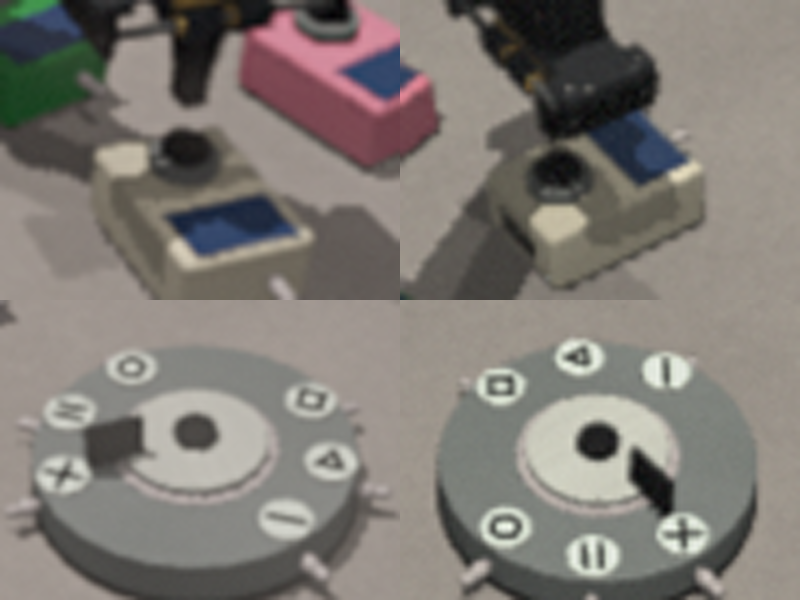

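The tab is at the cross: about 124–125° against a target of 125°. The fingertips are over the cream pump's black button, so I'll press it now.

```bash
python3 -m creep '[{"fingers":0,"x":0.4,"y":0,"z":0.02,"twist":0},{"fingers":0,"x":0.7,"y":0,"z":0.02,"twist":0},{"fingers":0,"x":0.85,"y":0,"z":0.02,"twist":0},{"fingers":0,"x":0.95,"y":0,"z":0.02,"twist":0},{"fingers":0,"x":1.0,"y":0,"z":0.02,"twist":0},{"fingers":0,"x":1.05,"y":0,"z":0.02,"twist":0},{"fingers":0,"x":1.05,"y":0,"z":0.02,"twist":0}]'
python3 -m creep '[{"fingers":0,"x":0.03,"y":0,"z":0,"twist":0},{"fingers":0,"x":0.06,"y":0,"z":0,"twist":0},{"fingers":0,"x":0.06,"y":0,"z":0,"twist":0},{"fingers":0,"x":0.06,"y":0,"z":0,"twist":0}]'
```

```text
time: 8.2
position: [0.4272, 0.3403, 0.0786]
tool_rot: [-1.266, 1.172, 1.265]
ft_force: [-1.4, -3.1, 3.6]
grip_width: 0.002
time: 8.53
position: [0.4273, 0.3405, 0.0764]
tool_rot: [-1.266, 1.171, 1.265]
ft_force: [-1.8, -2.3, 5.2]
grip_width: 0.005
```

```bash
python3 -m creep '[{"fingers":0,"x":0.03,"y":0,"z":0,"twist":0},{"fingers":0,"x":0.06,"y":0,"z":0,"twist":0},{"fingers":0,"x":0.06,"y":0,"z":0,"twist":0},{"fingers":0,"x":0.06,"y":0,"z":0,"twist":0}]'
python3 -m creep '[{"fingers":0,"x":0.03,"y":0,"z":0,"twist":0},{"fingers":0,"x":0.06,"y":0,"z":0,"twist":0},{"fingers":0,"x":0.06,"y":0,"z":0,"twist":0},{"fingers":0,"x":0.06,"y":0,"z":0,"twist":0}]'
```

```text
time: 8.87
position: [0.4275, 0.3406, 0.0762]
tool_rot: [-1.266, 1.171, 1.265]
ft_force: [-4.5, -6.5, 18.8]
grip_width: -0.001
time: 9.2
position: [0.4275, 0.3406, 0.0759]
tool_rot: [-1.266, 1.171, 1.265]
ft_force: [-8.6, -10.6, 30.2]
grip_width: 0.002
```

```bash
python3 -m creep '[{"fingers":0,"x":-0.2,"y":0,"z":0,"twist":0},{"fingers":0,"x":-0.5,"y":0,"z":0,"twist":0},{"fingers":0,"x":-1.2,"y":0,"z":0,"twist":0},{"fingers":0,"x":-2,"y":0,"z":0,"twist":0},{"fingers":0,"x":-2.8,"y":0,"z":0,"twist":0},{"fingers":0,"x":-3,"y":0,"z":0.7,"twist":0},{"fingers":0,"x":-3,"y":0,"z":1.5,"twist":0},{"fingers":0,"x":-3,"y":0,"z":2.3,"twist":0},{"fingers":0,"x":-3,"y":0,"z":2.5,"twist":0},{"fingers":0,"x":-3,"y":0,"z":2.5,"twist":0}]'
python3 - <<'E'
from go import *
s,p,R0=tool();print(p,s['ft_force'])
for n in ('side','scene'):
    im=grab(n,n+'7');print(tab(im))
for n,b in [('scene7',(355,178,382,192)),('side7',(217,160,238,178))]:
    im=load(n);x0,y0,x1,y1=b
    v,u=np.mgrid[y0:y1,x0:x1];P=depthpt(im,np.c_[u.ravel(),v.ravel()]);k=(im['pixels'][v,u].max(2).ravel()<60)
    print(n,k.sum(),np.percentile(P[k][:,2],[10,50,90]))
cv2.imwrite('pics/both7.png',np.hstack([cv2.resize(load(n)['pixels'],(400,300)) for n in('scene7','side7')])[:,:,::-1])
for n in('scene','side'):
    d=cv2.absdiff(load(n+'0')['pixels'],load(n+'7')['pixels']).max(2)
    cv2.imwrite('pics/diff%s.png'%n,d)
E
```

```text
time: 10.03
position: [0.4172, 0.4439, 0.1905]
tool_rot: [-1.268, 1.168, 1.271]
ft_force: [-0.3, -0.7, 0.8]
grip_width: 0.008
[0.41718118 0.44390475 0.19045854] [-0.31463798 -0.67993855  0.80606491]
(np.int64(51), array([ 0.55472512, -0.06008797,  0.08521588]), np.float64(124.07965057934933))
(np.int64(71), array([ 0.56021805, -0.05823333,  0.0824546 ]), np.float64(128.72023414236025))
scene7 51 [0.07766796 0.08211536 0.0848801 ]
side7 44 [0.075317   0.08187056 0.08603185]
```

View pics/both7.png

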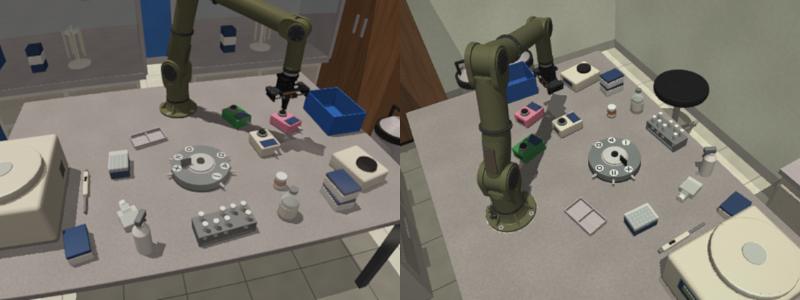

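View pics/diffscene.png

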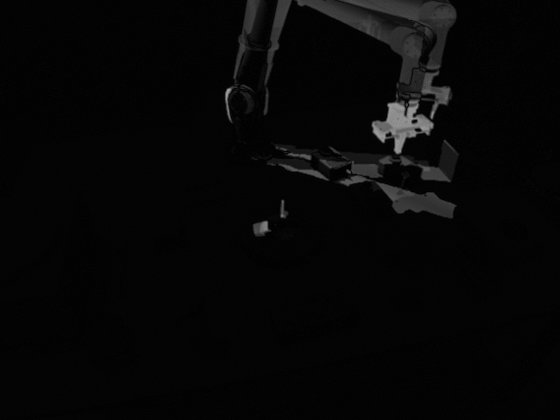

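The before/after difference image shows changes only at the tab, the arm and its shadows. The button top is back at about 82 mm and the arm is clear, so I'm handing in.

```bash
python3 -c "
from bench import workorder; print(workorder.close_job())"
```

```text
the job is handed in; nothing more can be done
None
```

I pushed the dial's tab about 112° counter-clockwise with the closed fingertips until it pointed at the cross. Then I pressed the cream pump's start button to its stop, let it come back up, backed the arm off and handed the job in. The hand-in gives no verdict.

- **Tab:** the last pictures put it at about 124–125° on the dial, against 125° for the cross, so about 2 mm off at most where 12 mm is allowed. The side view gave 124.1°. The scene view gave 128.7°, but it sees only the tab's near face; taking off half the tab's thickness (about 3.5°) brings that to 125.2°. The reading was the same before and after the press.
- **Button:** the fingers stopped hard at 76 mm above the bench, about 6 mm below the button's top, with the force rising to 30 N at the stop. Afterwards the top measured about 82 mm, as before the press.
- **Bystanders:** comparing the scene camera's first and last pictures, only the tab, the arm and its shadows had changed.
- **Time and contact:** it took about 10 s of the 48 s allowed. At the end the arm stood clear, with less than 1 N left on the force reading, which is within its noise.

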